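# Spice carousel: right the tipped jar, bring the mill to the front and hold

### The arm

A 6-joint arm with a two-finger parallel gripper is mounted at the origin on a cart in front of the work surface, level with it; the furniture and walls round the work are solid. World frame = base frame: x ahead of the robot, y to its left, z up, the work surface at z = 0. Lengths are in m, angles in degrees, forces in N, time in s.
With the tool pointing down it reaches from about 0.4 to 0.825 m from the base axis. Payload 7 kg.
Tool frame: the origin (TCP) lies midway between the tips of the shut fingers; the grasp point (between the pads) lies 19 mm behind it; z points along the fingers, x is the direction in which the jaws open and shut, and the axes are right-handed (so a half turn about z gives the same grasp; the last joint's range is limited). The gripper opens to 88 mm and grips with 3 to 60 N. Pads are 19 mm wide; open, the fingers measure 130 mm over their backs; the gripper's body (78 mm by 193 mm) begins 47 mm behind the grasp point.
Start: joints at [87.324, 20.546, 0.682, 0, -70.136, -16.507], TCP at [0.222, 0.637, 0.191] pointing down, gripper open.
Joint ranges: [-176.03, 176.03], [-82.01, 121.73], [-58.28, 71.71], [-173.87, 95.51], [-174.79, -0.11], [-173.66, 173.66]. Speed limits (degrees/s): [136.94, 136.94, 172.46, 180, 180, 180].

### API

Orientations are given as [roll, pitch, yaw] about the fixed x, y, z axes, in that order (R = Rz(yaw) Ry(pitch) Rx(roll)).
In Python, from plant import * gives the robot as it stands. The module is installed in compiled form; this text tells all that it offers.
- The arm moves only by the shell command python3 -m pendant 'ROWS' [OPENING]. ROWS is JSON, a list that holds one entry, the list of rows, each a list of 6 numbers: the shift along the world's x, y, z in mm, then the turn, a rotation vector about the world's x, y, z in degrees. A call has 1 to 10 rows; each row is the pose to reach, as a shift and turn from the pose commanded when the call began; what a row does not reach only later rows make up. A row lasts 1/8 s, in which the tool goes at most 62.5 mm and 10.7 degrees, less where a joint would pass 70% of its speed; a pose out of reach is approached as far as the arm can. A call with a gripper value outside its range is refused whole. OPENING is the closure, from -1 (fully open) to 1 (shut), set as the call begins (- or left out, the last holds). The fingers move at their own pace and stop on an object; the grip force is fixed at half the most. Time passes only in rows, so rows that repeat a pose let the fingers close. It gives the time, the measured TCP pose, the force and the opening at its end, in the units of the state.
- get_obs(): the state, without advancing time (a new reading comes with each control period).
- snapshot(name): name is "side" or "top" or "wrist"; returns a dict with "pixels" (384x512x3 uint8, red, green, blue), "depth" (384x512 float32, m along the optical axis (not along the pixel's ray), 0 where there is no reading), "fx", "fy", "cx", "cy" (pixels), "pose" (4x4, takes a point from camera to world coordinates); the wrist camera has in their place "tool_from_camera" (4x4, takes a point from camera to tool coordinates, whose origin is the TCP and whose axes are the tool frame's). Camera axes: x right, y down, z forward; pixel columns grow to the right and rows downward; lengths in m; the calibration is good to about 2 mm. A picture is of the moment at which its call begins: read the wrist's pose just before it.
- close_job(): hands the job in, once; it reports no verdict.
The state is a dict: "clock": time; "joint_pos": joint angles; "qvel": joint speeds; "tau": joint torques, N m; "tool_pos": TCP position; "orientation": TCP orientation; "force": force on the tool from outside, world axes, zero at the start; "moment": the same for the moment, N m; "opening": finger opening in m.
Only numpy, scipy, OpenCV 4.12 (cv2) and the standard library are available. Lean on these libraries where they do the work, as an engineer would, in place of code of your own. Each camera call takes 0.05 s, during which the arm holds its last target. There are 200 camera calls.

### The job

One spice jar has tipped over on the spice carousel and leans out over its rim: first stand it back upright in its own bay. Then take the round knob on top, turn the carousel until the pepper mill stands at the front, in line with the small steel pin on the fixed foot, and hold the carousel still there: finish with the knob still gripped, do not let go. Keep all the other jars standing and leave the canister, its lid and the phone where they are.

Things in the scene. Friction and masses are not known exactly. Their poses are not given: they have to be found in the camera images.
- foot: fixed round foot of the carousel on the worktop, 264 mm across, 17 mm high; origin on the carousel's vertical axis at worktop height; its -x axis points to the small steel front pin (12 mm diameter, top 26 mm above the worktop, 146 mm from the axis): this direction is called front
- carousel: turning tray, spins freely both ways, no end stop, drag about 0.1 N m, stays where left. Origin on the vertical axis, 18 mm above worktop. 232 mm across; floor 10 mm above origin; rim (4 mm thick) top 56 mm and 72 mm wide hub top 52 mm above origin; five bays between low radial walls (24 mm). x axis through the middle of the tipped jar's bay, others every 72 deg, things about 80 mm from the axis
- knob (a point): centre of the round wooden knob on top of the 16 mm steel post on the carousel's axis, 188 mm above the worktop: an upright cylinder 46 mm in diameter and 34 mm high, fixed to the carousel and turning with it; it can be gripped across at any angle
- tipped_jar_mid (a point): the tipped jar: at first about 34 deg from upright, foot edge on the tray floor, leaning radially outward across the rim, lid end outside; pushed inward and a little upward at the lid end it pivots on its foot and falls upright from about 20 deg; white jar, flat steel lid, 40 mm diameter, 95 mm tall, 0.12 kg; this point is its centre, half-way up, +z along its axis towards the lid
- pepper_mill_mid (a point): the pepper mill standing in one of the other bays: dark wood, waisted body with a round knob on top, the only such shape; 42 mm diameter at the foot, 36 mm at the shoulder, 112 mm tall, 0.14 kg; this point is its centre, half-way up, +z up its axis
- jar_b_mid (a point): standing jar in another bay; white jar, flat steel lid, 40 mm diameter, 95 mm tall, 0.12 kg; this point is its centre, half-way up, +z along its axis towards the lid
- jar_c_mid (a point): standing jar in another bay; white jar, flat steel lid, 40 mm diameter, 95 mm tall, 0.12 kg; this point is its centre, half-way up, +z along its axis towards the lid
- jar_d_mid (a point): standing jar in another bay; white jar, flat steel lid, 40 mm diameter, 95 mm tall, 0.12 kg; this point is its centre, half-way up, +z along its axis towards the lid
- canister: open white flowered porcelain storage jar, 151 mm diameter, 170 mm tall, on the worktop to the right, bystander; origin at the centre of its underside
- lid: its round porcelain lid with knob, 156 mm diameter, 66 mm high, lying on the worktop to the left, bystander; origin at the centre of its underside
- phone: closed black flip phone, 46 x 95 x 19 mm, lying on the worktop to the right, bystander; origin at the centre of its underside
Not all that is in view belongs to the job. Leave any blue or pink look-alike of the part that bears pepper_mill_mid alone. Leave any turquoise or yellow look-alike of the part that bears jar_c_mid alone.

How it is judged (in metres and radians):
On the way, in this order (a step that is already met when the one before it is completed fails the run):
1. the tipped jar stands upright in its bay on the carousel (angle between tipped_jar_mid's own z axis and vertical below 0.12 rad and horizontal distance between tipped_jar_mid and carousel below 0.1 m and z of tipped_jar_mid in the frame of carousel between 0.0515 and 0.0635 m and x of tipped_jar_mid in the frame of carousel above 0.04 m), for 0.3 s.
2. the knob is gripped and the pepper mill stands still at the front (x of pepper_mill_mid in the frame of foot below -0.05 m and y of pepper_mill_mid in the frame of foot between -0.02 and 0.02 m and contact force between the fingers and carousel above 3 N and distance between the grasp point and knob below 0.045 m and angular speed of carousel below 0.06 rad/s), for 0.3 s.
At the end, for the whole second after the job is handed in: Tipped jar upright (7 deg) on the floor of its own bay; pepper mill at the front, within 20 mm sideways of the line from axis to pin; other jars upright on the tray; carousel still (under 0.06 rad/s); top knob still gripped (over 3 N, grasp point within 45 mm of its centre) (all of step 1 and all of step 2 and angle between each of pepper_mill_mid, jar_b_mid, jar_c_mid, jar_d_mid's own z axis and vertical below 0.12 rad and horizontal distance between each of pepper_mill_mid, jar_b_mid, jar_c_mid, jar_d_mid and carousel below 0.1 m and z of pepper_mill_mid in the frame of carousel between 0.06 and 0.072 m and z of jar_b_mid in the frame of carousel between 0.0515 and 0.0635 m and z of jar_c_mid in the frame of carousel between 0.0515 and 0.0635 m and z of jar_d_mid in the frame of carousel between 0.0515 and 0.0635 m); the arm keeps its last pose, push and grip.
It fails at once if the pepper mill or another standing jar is knocked over (angle between any of pepper_mill_mid, jar_b_mid, jar_c_mid, jar_d_mid's own z axis and vertical above 0.6 rad).
It fails at once if the canister, lid or phone beside the work is shifted by more than 3 cm (distance of any of canister, lid, phone from where it was at the start of the episode above 0.03 m).
It also fails if it takes over 61 s, if anything falls off the work surface, if the arm or the gripper's body presses on something with over 40 N, if the wrist force passes 120 N, or if a joint passes its speed limit or range.

## Working session

There is one attempt and no reset: what is moved stays moved. The work goes in short steps, Python scripts to look and compute and a shell command to move; the robot and the scene stay as the last step left them, time stands still between calls to the robot, and variables do not carry over. Pictures are saved under pics/ and viewed, about 8 in all and at most 12, crops included, and the job is handed in when it is done.

```bash
mkdir -p pics
cat > h.py <<'E'
from plant import *
import numpy as np, cv2
def save(s,n,sl=None,k=1):
    im=s["pixels"][:,:,::-1]
    if sl: im=im[sl[1]:sl[3],sl[0]:sl[2]]
    cv2.imwrite(f"pics/{n}.png",cv2.resize(im,None,fx=k,fy=k,interpolation=cv2.INTER_CUBIC))
def cloud(s):
    d=s["depth"];v,u=np.indices(d.shape)
    p=np.stack([(u-s["cx"])/s["fx"]*d,(v-s["cy"])/s["fy"]*d,d],-1)
    return p@s["pose"][:3,:3].T+s["pose"][:3,3]
E
python3 - <<'E'
from h import *
t=snapshot("top");s=snapshot("side")
np.savez("a.npz",t=cloud(t),s=cloud(s),td=t["depth"],sd=s["depth"])
im=np.hstack([cv2.resize(x["pixels"],(400,300)) for x in (t,s)])
save(t,"top1",None,1.5);save(s,"side1",None,1.5)
print(t["pose"],s["pose"],t["fx"],s["fx"],get_obs())
E
```

```text
[[-0.0282876  -0.9950285   0.09548873  0.37734307]
 [-0.99940784  0.03002498  0.01680674 -0.13745926]
 [-0.01959024 -0.09495676 -0.99528862  1.3864681 ]
 [ 0.          0.          0.          1.        ]] [[ 0.98909152 -0.08442146  0.12071032  0.3012867 ]
 [-0.14724207 -0.59006341  0.79381669 -1.37599913]
 [ 0.00421158 -0.802931   -0.59605711  1.08681861]
 [ 0.          0.          0.          1.        ]] 381.70350701119827 485.33487354572117 {'clock': 0.1, 'joint_pos': array([ 8.73252310e+01,  2.05870747e+01,  6.38989276e-01, -1.92295186e-02,
       -7.01344750e+01, -1.65068065e+01]), 'qvel': array([-0.02830552, -0.09403154,  0.08561247,  0.10651599,  0.02142876,
       -0.01133512]), 'tau': array([-1.73144112e-03, -5.84163666e+01,  2.93753886e+01,  7.01547682e+00,
        1.02155012e-02, -5.13510838e-05]), 'tool_pos': array([0.22164044, 0.63705948, 0.19061434]), 'orientation': array([-1.79993873e+02, -8.42946536e-02, -1.09188127e+02]), 'force': array([ 0.13972253, -0.49715553, -0.88485631]), 'moment': array([ 0.03446897, -0.02232313, -0.0513001 ]), 'opening': 0.087294674195447}
```

View pics/top1.png

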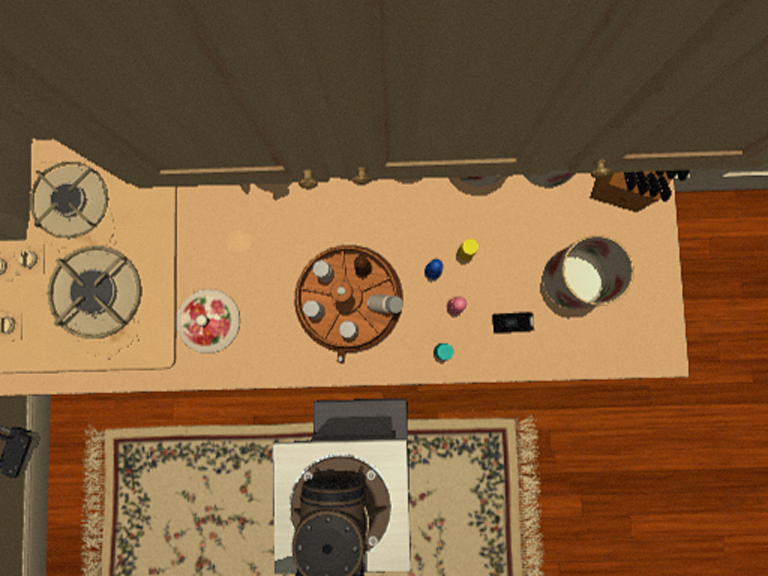

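View pics/side1.png

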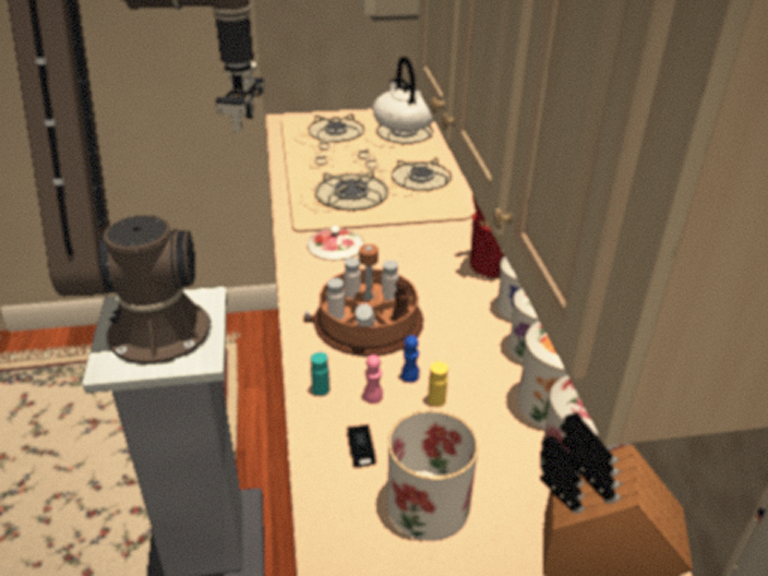

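The top view shows the tipped jar at (385,303) leaning right (-y), the mill at (362,265), standing jars at (322,269), (313,309) and (347,329), the knob at about (345,297) and the pin at (340,358). The four coloured look-alikes stand loose on the worktop: blue (434,268), yellow (470,247), pink (457,305), turquoise (444,352). The dark mill on the tray is the one meant. Next I measure and confirm with a crop.

```bash
cat > m.py <<'E'
from h import *
def fitcirc(P):
    A=np.c_[2*P[:,:2],np.ones(len(P))];s=np.linalg.lstsq(A,(P[:,:2]**2).sum(1),rcond=None)[0]
    return s[:2],np.sqrt(s[2]+s[:2]@s[:2])
E
python3 - <<'E'
from m import *
t=snapshot("top");save(t,"crop1",(185,150,325,260),5)
P=cloud(t);np.set_printoptions(precision=4,suppress=True)
R=lambda a,b,c,d:P[b:d,a:c].reshape(-1,3)
def reg(n,px,r=12,zmin=0.03):
    u,v=px[0]/1.5,px[1]/1.5
    Q=R(int(u-r),int(v-r),int(u+r),int(v+r));Q=Q[Q[:,2]>zmin];z=np.percentile(Q[:,2],98)
    T=Q[Q[:,2]>z-.008];print(n,"top",z,"mean",T.mean(0),"mid",(T.max(0)+T.min(0))/2,"ext",np.ptp(T,axis=0),len(T))
reg("knob",(345,297),8);reg("mill",(362,265),9);reg("jar1",(322,269),9);reg("jar2",(313,309),9);reg("jar3",(347,329),9);reg("pin",(340,358),5,.015)
Q=R(245,190,275,215);Q=Q[Q[:,2]>.07];print("tipped",len(Q),Q.mean(0),Q[Q[:,1].argmin()],Q[Q[:,2].argmax()])
# rim fit
Q=R(190,155,275,245);c=np.array(Q[(Q[:,2]>.066)&(Q[:,2]<.08)])
for i in range(5):
    o,r=fitcirc(c);c=c[abs(np.hypot(*(c[:,:2]-o).T)-r)<.02/(i+1)];print(o,r,len(c))
for n,px in dict(blue=(434,268),yel=(470,247),pink=(457,305),turq=(444,352)).items(): reg(n,px,8,.02)
s=snapshot("side");S=cloud(s)
for n,Q in(("top",P.reshape(-1,3)),("side",S.reshape(-1,3))):
    for z0 in np.arange(.2,1.2,.1):
        q=Q[(abs(Q[:,1])<.35)&(Q[:,2]>z0)&(Q[:,2]<z0+.1)&(Q[:,0]>.6)]
        if len(q):print(n,z0,"min x",np.percentile(q[:,0],1),len(q))
E
```

```text
knob top 0.20782321443338714 mean [ 0.4882 -0.0342  0.2044] mid [ 0.4863 -0.0352  0.2054] ext [0.0349 0.0377 0.011 ] 129
mill top 0.1405470085956124 mean [ 0.5541 -0.0746  0.1852] mid [ 0.475  -0.0974  0.7595] ext [0.1953 0.0802 1.2539] 52
jar1 top 0.12596662483730384 mean [0.5486 0.0165 0.1371] mid [ 0.4722 -0.0515  0.7527] ext [0.1897 0.1719 1.2675] 89
jar2 top 0.12723655070906664 mean [0.4615 0.0421 0.1233] mid [0.462  0.0423 0.1247] ext [0.0302 0.0334 0.0106] 84
jar3 top 0.128330455725198 mean [ 0.4127 -0.0392  0.1538] mid [ 0.4029 -0.0787  0.7535] ext [0.0512 0.1175 1.266 ] 83
pin top 1.0878602197437315 mean [ 0.3773 -0.1375  1.3865] mid [ 0.3773 -0.1375  1.3865] ext [0. 0. 0.] 1
tipped 221 [ 0.4688 -0.1285  0.1028] [ 0.4719 -0.1609  0.1116] [ 0.4712 -0.1342  0.1315]
[ 0.4963 -0.0261] 0.08954230250325039 132
[ 0.5061 -0.0148] 0.09417988850619098 121
[ 0.5059 -0.0142] 0.0936706476111222 101
[ 0.5057 -0.0142] 0.0928026953177686 87
[ 0.5058 -0.0143] 0.09232349669680119 73
blue top 0.11419882949375072 mean [ 0.5478 -0.2366  0.1386] mid [ 0.4709 -0.1944  0.7464] ext [0.1871 0.1139 1.
[... 289 characters left out ...]
9 -0.2521  0.1096] mid [ 0.3599 -0.2046  0.7385] ext [0.0349 0.1343 1.2959] 86
top 0.4000000000000001 min x 0.6480600551847512 1269
top 0.5000000000000001 min x 0.6250971692218558 4413
top 0.6000000000000001 min x 0.6483852455321517 5903
top 0.7000000000000002 min x 0.648451984190095 8907
top 0.8000000000000003 min x 0.6485189373985919 13578
top 0.9000000000000001 min x 0.6484784231481632 10753
side 0.2 min x 0.7707885039982694 16
side 0.4000000000000001 min x 0.6467436129832023 778
side 0.5000000000000001 min x 0.6246797513044207 2008
side 0.6000000000000001 min x 0.6471976469970522 2017
side 0.7000000000000002 min x 0.6471613118700539 1175
side 0.8000000000000003 min x 0.6480999909668159 6
```

View pics/crop1.png

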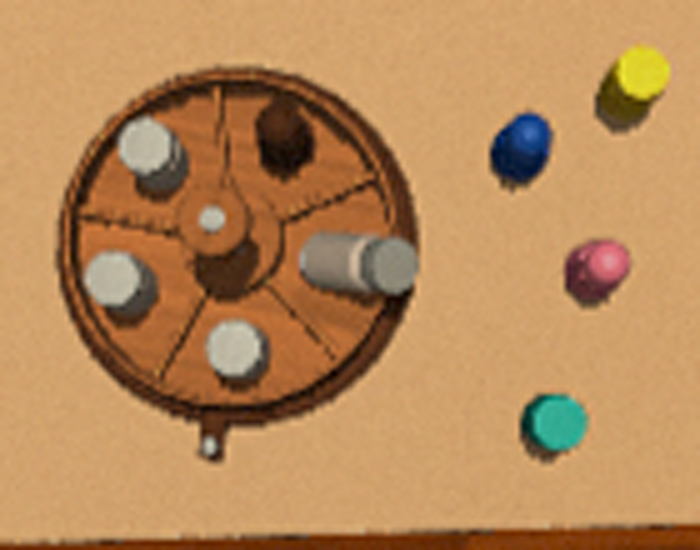

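The crop confirms it: the dark, waisted, knobbed mill is at crop (284,130), on the tray next to the tipped jar at (360,263), and the pin is at (209,446). Now I fit the axis, pin and jar axis precisely.

```bash
cat > f.py <<'E'
from m import *
from scipy.optimize import least_squares
np.set_printoptions(precision=4,suppress=True)
def scene():
    t=snapshot("top");s=snapshot("side")
    Q=[];C=[]
    for x in(t,s):
        P=cloud(x).reshape(-1,3);c=x["pixels"].reshape(-1,3).astype(int);ok=(x["depth"].ravel()>0)&(P[:,2]<.3)&(abs(P[:,0]-.48)<.2)&(abs(P[:,1]+.04)<.2)
        Q.append(P[ok]);C.append(c[ok])
    return Q,C
def circ(P,r,x0,inner=.004):
    f=lambda p:np.hypot(P[:,0]-p[0],P[:,1]-p[1])-r
    return least_squares(f,x0,loss="soft_l1",f_scale=.002).x
def disc(P,r,x0):  # centre of flat top disc: mean within radius, iterated
    o=np.array(x0)
    for _ in range(10): o=P[np.hypot(*(P[:,:2]-o).T)<r][:,:2].mean(0)
    return o
E
python3 - <<'E'
from f import *
Q,C=scene();np.savez("q.npz",t=Q[0],s=Q[1],tc=C[0],sc=C[1])
o0=np.array([.487,-.036])
for n,P in zip("ts",Q):
    r=np.hypot(*(P[:,:2]-o0).T)
    k=P[(r<.035)&(P[:,2]>.17)];print(n,"knob top-z",np.percentile(k[:,2],95),"disc",disc(k[k[:,2]>.199],.03,o0),"side circ",circ(k[(k[:,2]<.197)],.023,o0) )
    w=P[(r>.09)&(r<.14)&(P[:,2]>.068)&(P[:,2]<.078)];print(n,"rim",len(w),circ(w,.114,o0))
    w=P[(r>.11)&(r<.15)&(P[:,2]>.02)&(P[:,2]<.066)];print(n,"rim side",len(w),circ(w,.116,o0))
    w=P[(r>.135)&(r<.155)&(P[:,2]>.019)&(P[:,2]<.035)];print(n,"pin",len(w),w.mean(0) if len(w) else 0, w[:12])
# jar fit
def jar(P,p0):
    def f(p):
        a=np.array([np.sin(p[3])*np.cos(p[4]),np.sin(p[3])*np.sin(p[4]),np.cos(p[3])])
        d=P-p[:3];h=d@a;rr=np.linalg.norm(d-np.outer(h,a),axis=1)
        q=np.c_[rr-.02,abs(h)-.0475]
        return np.hypot(*np.maximum(q,0).T)+np.minimum(q.max(1),0)
    s=least_squares(f,p0,loss="soft_l1",f_scale=.003);return s.x,np.median(abs(f(s.x)))
P=np.vstack(Q);d=P[:,:2]-o0
m=(P[:,2]>.05)&(d[:,1]<-.045)&(abs(d[:,0]+.012)<.035)&((P[:,2]>.082)|(np.hypot(*d.T)<.106))
for PP in(P[m],Q[0][m[:len(Q[0])]],Q[1][m[len(Q[0]):]]):
    x,e=jar(PP,[.472,-.118,.085,.6,np.radians(-99)]);print(len(PP),x,np.degrees(x[3:]),e)
E
```

```text
t knob top-z 0.20916616771500715 disc [ 0.4913 -0.0332] side circ [ 0.4917 -0.0323]
t rim 231 [ 0.4912 -0.033 ]
t rim side 309 [ 0.486  -0.0366]
t pin 8 [ 0.3476 -0.0112  0.026 ] [[ 0.3512 -0.0095  0.0263]
 [ 0.3511 -0.0133  0.0284]
 [ 0.3477 -0.0058  0.0253]
 [ 0.3477 -0.0097  0.0293]
 [ 0.3475 -0.0128  0.0239]
 [ 0.3474 -0.0164  0.0243]
 [ 0.3442 -0.0095  0.0278]
 [ 0.3439 -0.0126  0.0225]]
s knob top-z 0.2056586835744262 disc [ 0.491  -0.0343] side circ [ 0.4915 -0.0296]
s rim 220 [ 0.4908 -0.0319]
s rim side 530 [ 0.4889 -0.0323]
s pin 7 [ 0.3468 -0.0121  0.0237] [[ 0.3442 -0.0052  0.0219]
 [ 0.3476 -0.0073  0.0231]
 [ 0.3509 -0.0146  0.0284]
 [ 0.3437 -0.0134  0.0238]
 [ 0.347  -0.0188  0.0276]
 [ 0.3508 -0.0111  0.0212]
 [ 0.3434 -0.0139  0.0197]]
405 [ 0.4708 -0.1213  0.0769  0.6032 -1.8046] [  34.5587 -103.3988] 0.0016062609495842359
240 [ 0.471  -0.1219  0.0769  0.6157 -1.779 ] [  35.2791 -101.932 ] 0.0010621191412881186
165 [ 0.4706 -0.1209  0.0769  0.4679 -1.8753] [  26.8077 -107.4476] 0.0019374000357861992
```

Fits agree: axis (491,-33), pin 145.6 mm out at bearing 171.5°, jar centre (471,-121,77), lean 34° at bearing about -103°. I'll grip the jar along its axis across the tangent, then stand it up. First, travel past the carousel at height.

```bash
python3 -m pendant '[[[30,-50,40,0,0,-8],[60,-100,80,0,0,-16],[90,-155,120,0,0,-25],[120,-210,140,0,0,-35],[150,-265,140,0,0,-45],[180,-325,140,0,0,-55],[205,-380,140,0,0,-65],[225,-440,140,0,0,-75],[230,-500,140,0,0,-83.5],[230,-560,140,0,0,-83.5]]]' -1
cat > g.py <<'E'
from f import *
from scipy.spatial.transform import Rotation as Ro
def tgt(pos,az,tilt):
    "tool tilted outward along bearing az; jaw x along tangent"
    o=get_obs();R0=Ro.from_euler('xyz',o["orientation"],degrees=True)
    a=np.radians(az);u=np.array([np.cos(a),np.sin(a),0]);z=-(np.sin(np.radians(tilt))*u+np.cos(np.radians(tilt))*np.array([0,0,1]))
    x=-np.array([-u[1],u[0],0]); 
    best=min(((Ro.from_matrix(np.c_[s*x,np.cross(z,s*x),z])*R0.inv()).as_rotvec(degrees=True) for s in(1,-1)),key=np.linalg.norm)
    print("shift mm",(np.array(pos)-o["tool_pos"])*1000,"turn",best, "j",o["joint_pos"])
E
python3 - <<'E'
from g import *
tgt((.4592,-.1736,.1565),-102.7,34);tgt((.469,-.130,.0902),-102.7,34)
E
```

```text
clock: 1.55
tool_pos: [0.4503, 0.1018, 0.3315]
orientation: [180.0, 0.0, 167.2]
force: [1.5, -0.1, 0.1]
opening: 0.0876
shift mm [   8.8775 -275.3886 -174.9528] turn [33.1571 -7.4961  0.1076] j [ 37.2866  -3.8621 -10.6071   0.003  -83.2445 -50.095 ]
shift mm [  18.6775 -231.7886 -241.2528] turn [33.1571 -7.4961  0.1076] j [ 37.2866  -3.8621 -10.6071   0.003  -83.2445 -50.095 ]
```

```bash
python3 -m pendant '[[[3,-50,0,4,-1,0],[5,-110,0,13,-3,0],[6,-170,0,22,-5,0],[7,-230,0,31,-7,0],[7,-250,-40,33.2,-7.5,0],[7,-250,-90,33.2,-7.5,0],[7,-250,-140,33.2,-7.5,0],[7,-250,-175,33.2,-7.5,0],[7,-250,-175,33.2,-7.5,0],[7,-250,-175,33.2,-7.5,0]]]'
python3 - <<'E'
from g import *
tgt((.469,-.130,.0902),-102.7,34)
s=snapshot("wrist");save(s,"w1",None,1.2)
E
```

```text
clock: 2.8
tool_pos: [0.458, -0.1467, 0.158]
orientation: [146.0, 0.1, 167.3]
force: [0.3, -1.6, 1.0]
opening: 0.0874
shift mm [ 10.9716  16.6561 -67.8036] turn [ 0.0442  0.1283 -0.044 ] j [-25.6503  13.8936  -9.4842 -33.9316 -77.5617  23.8025]
```

View pics/w1.png

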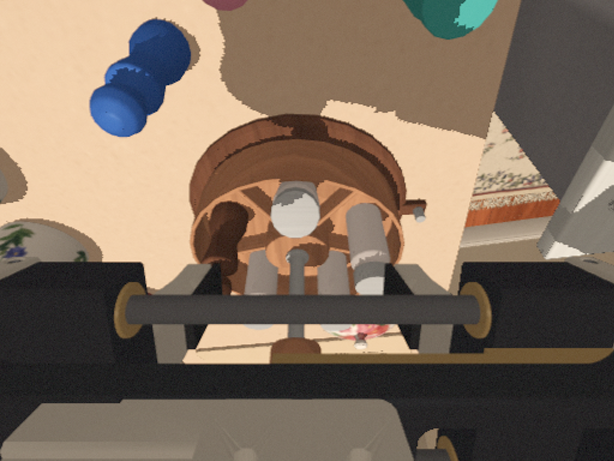

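The wrist view shows the lid at (296,210), centred between the fingers (midline about 300), with the neighbours clear. I back out onto the jar axis, then slide in.

```bash
python3 -m pendant '[[[1,-27,0,0,0,0],[1,-27,0,0,0,0],[4,-10,-25,0,0,0],[8,6,-50,0,0,0],[11,17,-67,0,0,0],[11,17,-67,0,0,0],[11,17,-67,0,0,0]]]'
python3 - <<'E'
from g import *
tgt((.469,-.130,.0902),-102.7,34)
for n in("top","side"):
    s=snapshot(n);save(s,"p_"+n,(180,130,330,260) if n=="top" else (180,120,300,260),4)
a=cv2.imread("pics/p_top.png");b=cv2.imread("pics/p_side.png");b=cv2.resize(b,None,fx=.6,fy=.6);a=cv2.resize(a,None,fx=.75,fy=.75)
H=max(a.shape[0],b.shape[0]);c=np.zeros((H,a.shape[1]+b.shape[1],3),np.uint8);c[:a.shape[0],:a.shape[1]]=a;c[:b.shape[0],a.shape[1]:]=b;cv2.imwrite("pics/p.png",c)
E
```

```text
clock: 3.72
tool_pos: [0.4689, -0.1296, 0.0909]
orientation: [146.0, 0.2, 167.3]
force: [-0.4, 0.1, 0.2]
opening: 0.0874
shift mm [ 0.0603 -0.394  -0.6762] turn [ 0.0393  0.1482 -0.0485] j [-23.8479  18.1824 -13.1889 -35.7214 -70.0759  27.2019]
```

View pics/p.png

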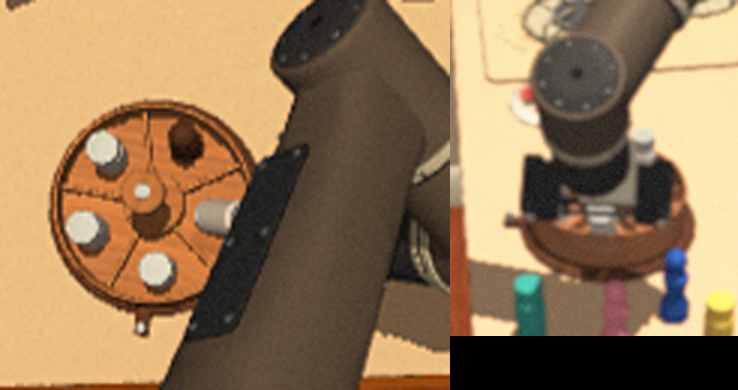

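In the side crop the lid (600,218) sits between the fingers. The top crop shows the carousel undisturbed. Closing.

```bash
python3 -m pendant '[[[0,0,0,0,0,0],[0,0,0,0,0,0],[0,0,0,0,0,0],[0,0,0,0,0,0],[0,0,0,0,0,0],[0,0,0,0,0,0]]]' 1
python3 - <<'E'
from g import *
# lift pose & waypoints: foot-outer-edge pivot with 4mm lift
tgt((.4738,-.1091,.0915),-102.7,0)
m=np.array([.4708,-.1213,.0769]);o=get_obs()["tool_pos"];a=np.radians(-102.7);u=np.array([np.cos(a),np.sin(a),0]);k=np.array([0,0,1])
t0=np.radians(34)
for t in(34,26,18,10,0):
    T=np.radians(t);f=(34-t)/34
    ax=np.sin(T)*u+np.cos(T)*k
    # pivot = outer foot edge; go from present pivot to one giving r=.078 upright, lift 4 mm
    piv0=m-.0475*(np.sin(t0)*u+np.cos(t0)*k)+.02*(np.cos(t0)*u-np.sin(t0)*k)
    piv1=np.array([.491,-.033,0])+.098*u+np.array([0,0,.028])
    piv=piv0+(piv1-piv0)*f;piv[2]=.028+.005
    mid=piv-.02*(np.cos(T)*u-np.sin(T)*k)+.0475*ax
    print(t,(mid+.016*ax-o)*1000, "piv r",(piv[:2]-[.491,-.033])@u[:2],piv0)
E
```

```text
clock: 4.58
tool_pos: [0.4682, -0.1292, 0.0894]
orientation: [146.0, 0.0, 167.3]
force: [0.2, 1.1, 0.4]
opening: 0.033
shift mm [ 5.5629 20.1196  2.0835] turn [-33.1997   7.5008  -0.015 ] j [-23.8618  18.2957 -13.2752 -35.7576 -70.0175  27.2288]
34 [ 0.5959 -0.8085  7.4112] piv r 0.0805996820945868 [ 0.473  -0.1116  0.0263]
26 [1.7566 4.0277 9.4243] piv r 0.08469387454291932 [ 0.473  -0.1116  0.0263]
18 [ 2.9594  9.0512 10.1559] piv r 0.08878806699125182 [ 0.473  -0.1116  0.0263]
10 [ 4.1649 14.0862  9.5917] piv r 0.09288225943958435 [ 0.473  -0.1116  0.0263]
0 [ 5.6149 20.128   7.0835] piv r 0.09799999999999999 [ 0.473  -0.1116  0.0263]
```

```bash
python3 -m pendant '[[[0.5,-0.5,5,0,0,0],[0.5,-0.5,9,0,0,0],[1.5,3,11,-6,1.4,0],[2.5,7,12,-13,3,0],[3.5,11,12,-20,4.5,0],[4.5,15,11,-26,6,0],[5.6,20,9,-33.2,7.5,0],[5.6,20,9,-33.2,7.5,0],[5.6,20,9,-33.2,7.5,0]]]'
python3 - <<'E'
from g import *
tgt((.4738,-.1091,.0915),-102.7,0)
s=snapshot("side");save(s,"p2",(180,140,300,250),5)
E
```

```text
clock: 5.7
tool_pos: [0.4738, -0.1087, 0.0986]
orientation: [179.9, -0.0, 167.4]
force: [0.3, -0.6, 0.0]
opening: 0.0005
shift mm [ 0.0232 -0.3782 -7.1159] turn [-0.0775  0.0099 -0.0795] j [ 10.2462   7.6195 -30.0147  -0.0941 -52.3424 -22.8093]
```

View pics/p2.png

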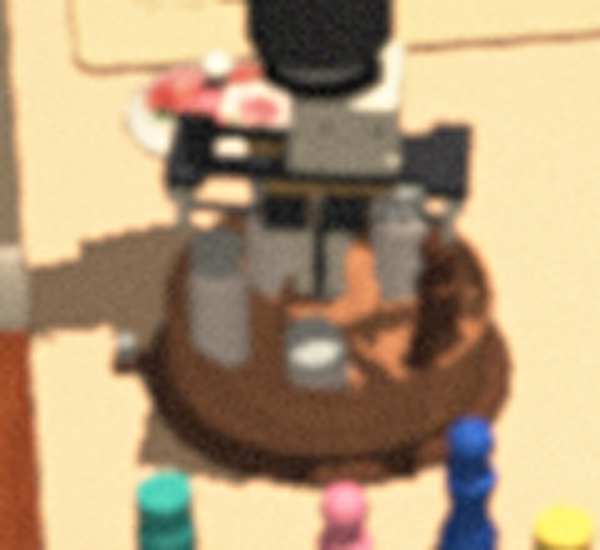

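The jar slipped out and the fingers shut empty above it. It still leans in its bay with its lid at (316,350). I lift, open and re-measure.

```bash
python3 -m pendant '[[[0,0,40,0,0,0],[0,0,100,0,0,0],[0,0,160,0,0,0],[0,60,210,0,0,0],[0,120,210,0,0,0],[0,180,210,0,0,0],[0,240,210,0,0,0],[0,300,210,0,0,0],[0,300,210,0,0,0]]]' -1
cat > j.py <<'E'
from g import *
def jar(P,p0):
    def f(p):
        a=np.array([np.sin(p[3])*np.cos(p[4]),np.sin(p[3])*np.sin(p[4]),np.cos(p[3])])
        d=P-p[:3];h=d@a;rr=np.linalg.norm(d-np.outer(h,a),axis=1)
        q=np.c_[rr-.02,abs(h)-.0475]
        return np.hypot(*np.maximum(q,0).T)+np.minimum(q.max(1),0)
    s=least_squares(f,p0,loss="soft_l1",f_scale=.003);return s.x,np.median(abs(f(s.x)))
E
python3 - <<'E'
from j import *
Q,C=scene();o0=np.array([.491,-.033]);print(get_obs()["tool_pos"])
for k in(0,1):
  P=Q[k];d=P[:,:2]-o0
  m=(P[:,2]>.05)&(d[:,1]<-.045)&(abs(d[:,0]+.018)<.035)&((P[:,2]>.082)|(np.hypot(*d.T)<.106))
  PP=P[m]
  x,e=jar(PP,[.472,-.118,.080,.6,np.radians(-102)]);print(len(PP),x,np.degrees(x[3:]),e)
  h=PP[PP[:,2]>.082];g=C[k][m][PP[:,2]>.082]
  b=h[g.max(1)>0];print("zmax",np.percentile(h[:,2],97),"ymin",np.percentile(h[:,1],3),"x rng",np.percentile(h[:,0],[3,97]))
  i=h[:,1].argsort()[:12];print(h[i])
s=snapshot("top");save(s,"t3",(195,155,305,245),6)
E
```

```text
clock: 6.88
tool_pos: [0.474, 0.1931, 0.3077]
orientation: [180.0, -0.1, 167.4]
force: [0.3, 0.3, -0.1]
opening: 0.0841
[0.4741 0.1904 0.3082]
240 [ 0.4709 -0.1219  0.0774  0.6084 -1.7736] [  34.8564 -101.6196] 0.0010972146037115833
zmax 0.12610084325336518 ymin -0.15746418012187705 x rng [0.4502 0.4866]
[[ 0.4724 -0.161   0.1051]
 [ 0.4687 -0.1608  0.1096]
 [ 0.4657 -0.1608  0.1046]
 [ 0.4621 -0.1606  0.1078]
 [ 0.4756 -0.1577  0.1088]
 [ 0.4717 -0.1575  0.1155]
 [ 0.4685 -0.1574  0.1138]
 [ 0.4654 -0.1574  0.11  ]
 [ 0.4619 -0.1572  0.112 ]
 [ 0.4586 -0.1571  0.1119]
 [ 0.4553 -0.157   0.1104]
 [ 0.4785 -0.1544  0.1149]]
150 [ 0.4709 -0.1182  0.0773  0.5328 -1.8232] [  30.5265 -104.4591] 0.0012565264603702619
zmax 0.12455624598582517 ymin -0.15840737259628082 x rng [0.4498 0.4826]
[[ 0.4697 -0.1625  0.1092]
 [ 0.4733 -0.1602  0.1152]
 [ 0.4635 -0.1599  0.1078]
 [ 0.4669 -0.1585  0.1022]
 [ 0.4702 -0.1584  0.11  ]
 [ 0.4573 -0.1571  0.1063]
 [ 0.4606 -0.1568  0.1016]
 [ 0.4705 -0.1566  0.1002]
 [ 0.4575 -0.1561  0.1096]
 [ 0.4771 -0.156   0.1115]
 [ 0.4608 -0.1557  0.1048]
 [ 0.474  -0.1549  0.1151]]
```

View pics/t3.png

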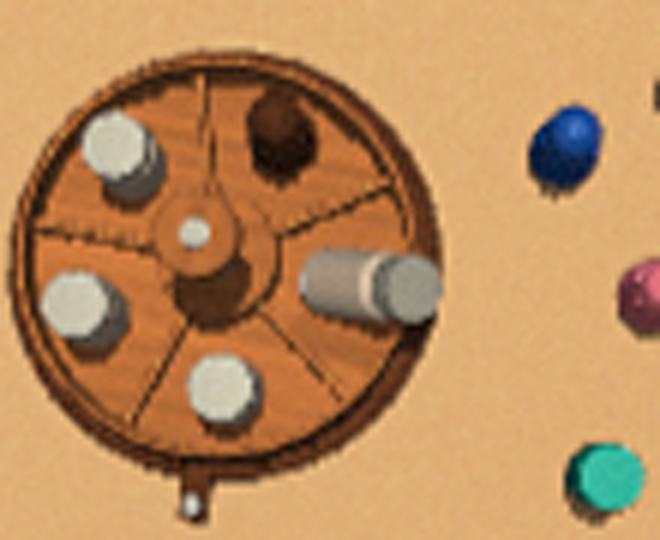

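Nothing else moved. The jar still leans at 34° with its outer lid edge at radius about 128 mm. I'll use the push suggested in the task: shut fingers, tool straight down outside the lid, pushing radially inward.

```bash
python3 -m pendant '[[[-3,-60,0,0,0,0],[-6,-120,0,0,0,0],[-10,-180,0,0,0,0],[-13,-240,0,0,0,0],[-16,-300,0,0,0,0],[-19,-350,0,0,0,0],[-21,-395,0,0,0,0],[-21,-395,0,0,0,0],[-21,-395,-50,0,0,0],[-21,-395,-100,0,0,0]]]' 1
python3 -m pendant '[[[0,0,-50,0,0,0],[0,0,-90,0,0,0],[0,0,-110,0,0,0],[0,0,-120,0,0,0],[0,0,-120,0,0,0]]]'
```

```text
clock: 8.28
tool_pos: [0.4523, -0.2051, 0.208]
orientation: [179.9, 0.1, 167.2]
force: [0.7, -0.4, -0.7]
opening: 0.0008
clock: 8.9
tool_pos: [0.4526, -0.2046, 0.0886]
orientation: [-180.0, -0.0, 167.3]
force: [0.2, -0.2, 0.2]
opening: 0.0007
```

```bash
python3 -m pendant '[[[4,19,0,0,0,0],[7,30,0,0,0,0],[8,35,1,0,0,0],[9,39,2,0,0,0],[10,43,3,0,0,0],[10.5,47,4,0,0,0],[11.5,51,5,0,0,0],[12,54,6,0,0,0],[13,58,7,0,0,0],[13,58,7,0,0,0]]]'
python3 - <<'E'
from h import *
s=snapshot("side");save(s,"p4",(180,140,300,250),5)
E
```

```text
clock: 10.15
tool_pos: [0.466, -0.146, 0.0956]
orientation: [180.0, 0.0, 167.3]
force: [0.4, -0.2, 0.3]
opening: 0.0003
```

View pics/p4.png

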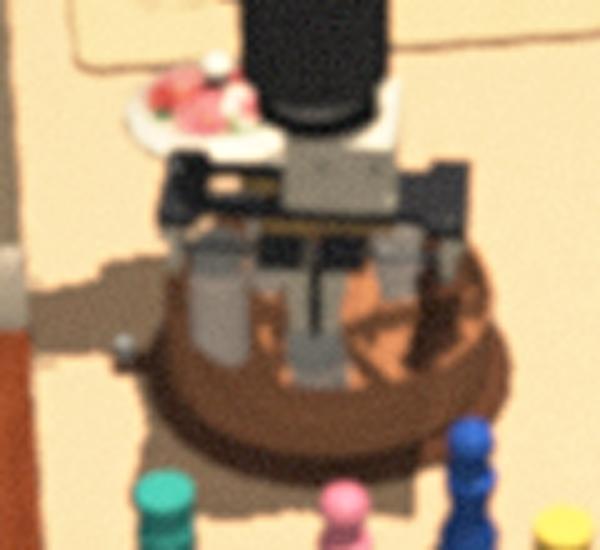

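The fingers hide the lid, but the visible jar wall (317,365) now looks steep. I push a little further, back out and measure.

```bash
python3 -m pendant '[[[1,4,1,0,0,0],[2,8,2,0,0,0],[2,8,2,0,0,0],[2,8,2,0,0,0],[0,0,2,0,0,0],[-8,-35,2,0,0,0],[-13,-58,20,0,0,0],[-13,-58,80,0,0,0],[-13,-58,140,0,0,0],[-13,-58,200,0,0,0]]]'
python3 - <<'E'
from j import *
Q,C=scene();o0=np.array([.491,-.033])
P=Q[1];d=P[:,:2]-o0
m=(P[:,2]>.05)&(d[:,1]<-.025)&(abs(d[:,0]+.018)<.035)&(np.hypot(*d.T)<.108)
x,e=jar(P[m],[.475,-.10,.076,.1,np.radians(-102)]);print(m.sum(),x,np.degrees(x[3:]),e,"r",np.hypot(*(x[:2]-o0)))
s=snapshot("side");save(s,"p5",(180,140,300,250),5)
E
```

```text
clock: 11.45
tool_pos: [0.4521, -0.2048, 0.2975]
orientation: [-180.0, 0.0, 167.3]
force: [1.6, 0.0, 0.0]
opening: 0.0003
79 [ 0.4753 -0.1058  0.0787  0.9606 -1.7977] [  55.0361 -103.0021] 0.0038250022441632427 r 0.07448464653218867
```

View pics/p5.png

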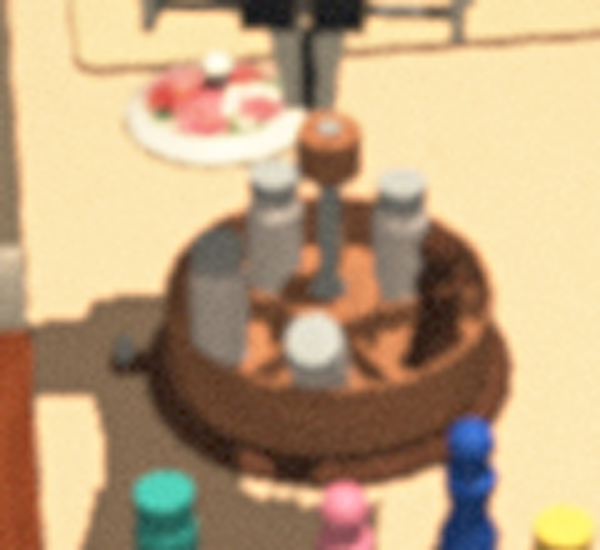

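The lid is at (316,342), still tilted towards the camera, so the jar is not up. I measure the lid patch directly.

Run:
```python
from j import *
s=snapshot("side");S=cloud(s)
for v in range(198,222,2): print(v,[(tuple((S[v,u]*1000).astype(int)),int(s["pixels"][v,u].mean())) for u in(238,243,247)])
P=S[202:216,238:248].reshape(-1,3);P=P[(P[:,2]>.08)&(P[:,1]<-.09)]
c=np.median(P,0);P=P[np.linalg.norm(P-c,axis=1)<.018];c=P.mean(0);n=np.linalg.svd(P-c)[2][2];print(c,n*np.sign(n[2]),len(P))
```

```text
198 [((np.int64(464), np.int64(-26), np.int64(69)), 61), ((np.int64(480), np.int64(-35), np.int64(74)), 90), ((np.int64(494), np.int64(-35), np.int64(72)), 103)]
200 [((np.int64(462), np.int64(-35), np.int64(67)), 77), ((np.int64(479), np.int64(-42), np.int64(71)), 89), ((np.int64(493), np.int64(-39), np.int64(67)), 134)]
202 [((np.int64(460), np.int64(-57), np.int64(75)), 111), ((np.int64(478), np.int64(-51), np.int64(69)), 187), ((np.int64(491), np.int64(-56), np.int64(71)), 156)]
204 [((np.int64(460), np.int64(-48), np.int64(60)), 153), ((np.int64(467), np.int64(-133), np.int64(124)), 223), ((np.int64(489), np.int64(-67), np.int64(71)), 171)]
206 [((np.int64(450), np.int64(-133), np.int64(117)), 203), ((np.int64(466), np.int64(-138), np.int64(119)), 220), ((np.int64(479), np.int64(-138), np.int64(118)), 194)]
208 [((np.int64(450), np.int64(-136), np.int64(111)), 211), ((np.int64(464), np.int64(-151), np.int64(121)), 220), ((np.int64(478), np.int64(-145), np.int64(115)), 208)]
210 [((np.int64(448), np.int64(-149), np.int64(113)), 194), ((np.int64(464), np.int64(-151), np.int64(113)
[... 249 characters left out ...]
450), np.int64(-128), np.int64(79)), 120), ((np.int64(464), np.int64(-155), np.int64(99)), 119), ((np.int64(479), np.int64(-141), np.int64(87)), 119)]
216 [((np.int64(457), np.int64(-69), np.int64(23)), 109), ((np.int64(465), np.int64(-142), np.int64(81)), 116), ((np.int64(480), np.int64(-133), np.int64(71)), 107)]
218 [((np.int64(449), np.int64(-135), np.int64(69)), 73), ((np.int64(465), np.int64(-142), np.int64(72)), 79), ((np.int64(479), np.int64(-141), np.int64(70)), 101)]
220 [((np.int64(449), np.int64(-139), np.int64(63)), 75), ((np.int64(465), np.int64(-142), np.int64(64)), 69), ((np.int64(479), np.int64(-142), np.int64(62)), 69)]
[ 0.4638 -0.1463  0.1146] [-0.0523 -0.5852  0.8092] 87
```

The lid centre is (464,-146,115), the same pose as before, so the jar was pushed and fell back just short of its tipping point. I repeat and push about 20 mm further.

```bash
python3 -m pendant '[[[0,0,-60,0,0,0],[0,0,-120,0,0,0],[0,0,-175,0,0,0],[0,0,-205,0,0,0],[4,19,-205,0,0,0],[7,30,-205,0,0,0],[8,36,-204,0,0,0],[9.5,42,-203,0,0,0],[11,48,-202,0,0,0],[12,54,-201,0,0,0]]]'
python3 -m pendant '[[[1,5,1,0,0,0],[2,9,2,0,0,0],[3,13,3,0,0,0],[4,17,4,0,0,0],[5,21,4,0,0,0],[6,25,4,0,0,0],[6.5,28,4,0,0,0],[6.5,28,4,0,0,0]]]'
python3 - <<'E'
from j import *
s=snapshot("side");save(s,"p6",(200,160,280,230),5)
w=snapshot("wrist");save(w,"w6",None,.8)
a=cv2.imread("pics/p6.png");b=cv2.imread("pics/w6.png");H=max(a.shape[0],b.shape[0])
c=np.zeros((H,a.shape[1]+b.shape[1],3),np.uint8);c[:a.shape[0],:a.shape[1]]=a;c[:b.shape[0],a.shape[1]:]=b;cv2.imwrite("pics/c6.png",c);print(c.shape)
E
```

```text
clock: 12.9
tool_pos: [0.465, -0.1499, 0.0947]
orientation: [180.0, 0.0, 167.3]
force: [0.1, -0.0, -1.1]
opening: 0.0006
clock: 13.9
tool_pos: [0.4714, -0.122, 0.0984]
orientation: [-180.0, -0.0, 167.3]
force: [0.2, 0.7, 0.1]
opening: 0.0004
(350, 810, 3)
```

View pics/c6.png

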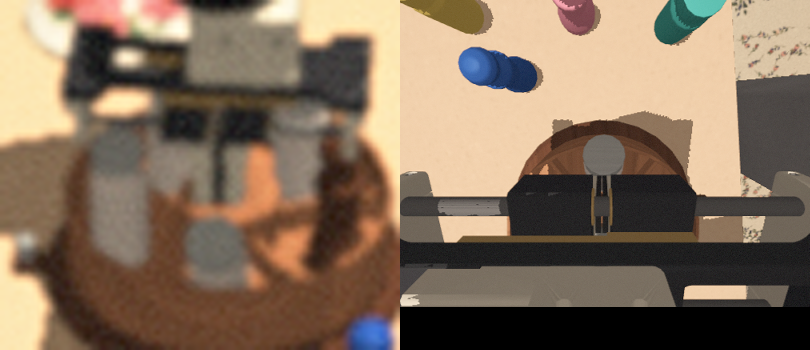

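The lid (213,245 in the side crop; 603,155 in the wrist view) now lies on the outer side of the fingers, so they passed over it. I check the fingertip and lid positions numerically with both cameras.

Run:
```python
from j import *
o=get_obs();s=snapshot("side");S=cloud(s);w=snapshot("wrist");t=snapshot("top")
T=np.eye(4);T[:3,:3]=Ro.from_euler('xyz',o["orientation"],degrees=True).as_matrix();T[:3,3]=o["tool_pos"]
w["pose"]=T@w["tool_from_camera"];W=cloud(w)
print("tool",o["tool_pos"])
for v in range(184,222,2): print(v,[((S[v,u]*1000).astype(int).tolist(),int(s["pixels"][v,u].mean())) for u in(239,243,247)])
print("wrist col, lid+finger")
for v in range(165,290,8): print(v,[(W[v,u]*1000).astype(int).tolist() for u in(240,253,262)])
```

```text
tool [ 0.4713 -0.1222  0.0984]
184 [([451, -158, 222], 40), ([465, -149, 215], 63), ([476, -161, 222], 33)]
186 [([452, -152, 210], 21), ([464, -152, 209], 62), ([475, -164, 216], 27)]
188 [([451, -155, 205], 72), ([469, -118, 177], 49), ([476, -162, 208], 60)]
190 [([454, -134, 182], 119), ([467, -133, 180], 58), ([479, -138, 182], 119)]
192 [([455, -129, 170], 126), ([467, -130, 170], 53), ([480, -132, 170], 128)]
194 [([455, -127, 161], 128), ([467, -131, 162], 52), ([479, -136, 165], 127)]
196 [([455, -127, 153], 116), ([467, -130, 154], 53), ([480, -133, 154], 126)]
198 [([454, -131, 148], 114), ([468, -126, 143], 62), ([480, -135, 148], 127)]
200 [([454, -131, 140], 110), ([467, -134, 141], 71), ([480, -134, 139], 127)]
202 [([464, -49, 69], 124), ([478, -48, 67], 120), ([491, -53, 69], 149)]
204 [([463, -53, 63], 101), ([467, -131, 122], 109), ([489, -69, 72], 129)]
206 [([453, -136, 119], 106), ([466, -139, 120], 105), ([479, -140, 119], 94)]
208 [([452, -143, 116], 108), ([465, -142, 114], 105), ([478, -148, 117], 107)]
210 [([452, -146, 111], 104), ([464, -150, 112], 105), 
[... 667 characters left out ...]
75, -142, 120], [466, -140, 118], [460, -139, 119]]
205 [[476, -137, 121], [467, -135, 122], [461, -134, 122]]
213 [[477, -133, 125], [468, -131, 126], [462, -130, 126]]
221 [[467, -159, 206], [468, -130, 136], [463, -130, 140]]
229 [[468, -156, 206], [469, -130, 148], [463, -131, 153]]
237 [[467, -156, 213], [468, -130, 160], [460, -155, 213]]
245 [[467, -155, 217], [469, -130, 169], [461, -153, 216]]
253 [[468, -153, 218], [464, -151, 216], [461, -152, 218]]
261 [[468, -152, 220], [465, -148, 216], [462, -150, 220]]
269 [[469, -149, 220], [465, -146, 216], [462, -148, 220]]
277 [[469, -146, 220], [471, -119, 179], [463, -144, 219]]
285 [[472, -138, 211], [472, -115, 180], [465, -131, 205]]
```

The fingertips end at about z = 0.135 while the TCP reads 0.098. The real tips are about 36 mm short of the reported TCP, which explains both misses with no contact force. I allow for this offset and push with the reported z at 0.052.

```bash
python3 -m pendant '[[[0,0,20,0,0,0],[-5,-22,25,0,0,0],[-13,-60,25,0,0,0],[-18.5,-82,0,0,0,0],[-18.5,-82,-35,0,0,0],[-18.5,-82,-46,0,0,0],[-18.5,-82,-46,0,0,0]]]'
python3 -m pendant '[[[4,19,0,0,0,0],[6.5,29,0,0,0,0],[8,35,1,0,0,0],[9,39,2,0,0,0],[10,43,3,0,0,0],[10.5,47,4,0,0,0],[11.5,51,5,0,0,0],[11.5,51,5,0,0,0]]]'
python3 - <<'E'
from j import *
s=snapshot("side");S=cloud(s)
for v in range(184,222,2): print(v,[((S[v,u]*1000).astype(int).tolist(),int(s["pixels"][v,u].mean())) for u in(239,243,247)])
E
```

```text
clock: 15.02
tool_pos: [0.4526, -0.2042, 0.0522]
orientation: [-180.0, -0.1, 167.3]
force: [0.2, -0.5, 0.1]
opening: 0.0006
clock: 16.02
tool_pos: [0.4645, -0.153, 0.0575]
orientation: [180.0, 0.0, 167.3]
force: [-0.5, 0.3, 0.5]
opening: 0.0005
184 [([450, -169, 230], 123), ([462, -173, 231], 118), ([474, -177, 233], 125)]
186 [([450, -169, 222], 131), ([462, -170, 222], 120), ([474, -176, 225], 125)]
188 [([449, -175, 219], 127), ([461, -176, 219], 122), ([473, -178, 219], 123)]
190 [([449, -171, 208], 125), ([461, -177, 212], 123), ([301, -1375, 1086], 130)]
192 [([449, -173, 203], 113), ([461, -174, 202], 118), ([473, -183, 207], 123)]
194 [([449, -170, 193], 56), ([461, -180, 198], 59), ([473, -177, 196], 61)]
196 [([449, -176, 189], 77), ([461, -178, 190], 92), ([473, -181, 190], 64)]
198 [([449, -176, 182], 49), ([471, -105, 127], 136), ([473, -180, 182], 42)]
200 [([448, -181, 178], 41), ([469, -114, 126], 68), ([471, -191, 183], 34)]
202 [([447, -189, 176], 31), ([460, -183, 170], 40), ([471, -191, 175], 28)]
204 [([447, -187, 167], 60), ([464, -152, 139], 37), ([471, -193, 169], 36)]
206 [([450, -163, 140], 116), ([463, -158, 135], 59), ([475, -166, 140], 101)]
208 [([450, -161, 131], 127), ([463, -163, 130], 66), ([475, -165, 131], 126)]
210 [([450, -164, 125], 123), ([463, -161, 121], 58), ([475, -166, 124], 127)]
212 [([450, -158, 112], 127), ([463, -159, 111], 47), ([476, -162, 112], 118)]
214 [([450, -158, 103], 130), ([462, -166, 109], 71), ([474, -172, 112], 121)]
216 [([450, -160, 97], 112), ([462, -163, 98], 68), ([475, -165, 98], 118)]
218 [([452, -138, 70], 75), ([465, -143, 73], 71), ([479, -141, 70], 80)]
220 [([452, -140, 64], 76), ([465, -142, 64], 73), ([479, -142, 62], 76)]
```

The finger is now behind the lid, and the lid's top edge has moved from y = -131 to -105. I continue slowly.

```bash
python3 -m pendant '[[[1,3,1,0,0,0],[1.5,6,2,0,0,0],[2,9,3,0,0,0],[2.5,12,4,0,0,0],[3.5,15,5,0,0,0],[4,18,5,0,0,0],[4.5,20,5,0,0,0],[4.5,20,5,0,0,0],[4.5,20,5,0,0,0],[4.5,20,5,0,0,0]]]'
python3 -m pendant '[[[-2,-10,0,0,0,0],[-7,-30,0,0,0,0],[-15,-65,20,0,0,0],[-15,-65,80,0,0,0],[-15,-65,140,0,0,0],[-15,-65,200,0,0,0],[-15,-65,240,0,0,0],[-15,-5,240,0,0,0],[-15,55,240,0,0,0],[-15,115,240,0,0,0]]]'
python3 -m pendant '[[[0,60,0,0,0,0],[0,120,0,0,0,0],[0,180,0,0,0,0],[0,180,0,0,0,0]]]'
cat > look.py <<'E'
from j import *
Q,C=scene();o0=np.array([.491,-.033]);print(get_obs()["tool_pos"])
P=np.vstack(Q);d=P[:,:2]-o0;r=np.hypot(*d.T)
m=(P[:,2]>.105)&(P[:,2]<.16)&(r>.04)&(r<.15);P=P[m];L=np.zeros(len(P),int)
n=0
from scipy.cluster.hierarchy import fcluster,linkage
L=fcluster(linkage(P[:,:2],"single"),.009,"distance")
for k in set(L):
    q=P[L==k]
    if len(q)>25:
        T=q[q[:,2]>np.percentile(q[:,2],97)-.01];c=(np.percentile(T,3,0)+np.percentile(T,97,0))/2;e=c[:2]-o0
        print(len(q),"top z",np.percentile(q[:,2],97),"c",c[:2],"ext",np.ptp(T[:,:2],axis=0),"r",np.hypot(*e),"ang",np.degrees(np.arctan2(e[1],e[0])))
E
python3 look.py
python3 - <<'E'
from h import *
a=snapshot("side")["pixels"][140:250,180:300];b=snapshot("top")["pixels"][155:245,195:305]
a=cv2.resize(a,(436,400),interpolation=2);b=cv2.resize(b,(364,298),interpolation=2);c=np.zeros((400,800,3),np.uint8);c[:,:436]=a;c[:298,436:]=b
cv2.imwrite("pics/c7.png",c[:,:,::-1])
E
```

```text
clock: 17.32
tool_pos: [0.4688, -0.1333, 0.0624]
orientation: [-180.0, -0.0, 167.3]
force: [-0.0, 0.1, 0.8]
opening: 0.0006
clock: 18.58
tool_pos: [0.4534, -0.0173, 0.3027]
orientation: [180.0, 0.0, 167.2]
force: [1.6, -1.2, -0.1]
opening: 0.0005
clock: 19.08
tool_pos: [0.4536, 0.1646, 0.3018]
orientation: [-180.0, -0.0, 167.6]
force: [0.0, -0.3, -1.0]
opening: 0.0008
[0.4537 0.1618 0.3021]
192 top z 0.12653060988325102 c [ 0.4764 -0.0936] ext [0.035  0.0352] r 0.06237186130435459 ang -103.49822182742629
185 top z 0.12688098545613016 c [ 0.4135 -0.0359] ext [0.0346 0.0392] r 0.07757407092970282 ang -177.87946018961654
186 top z 0.12670145843414943 c [0.4614 0.0423] ext [0.0336 0.0486] r 0.08088497580184784 ang 111.4709393098047
150 top z 0.14168272413971392 c [ 0.561  -0.0728] ext [0.0281 0.0316] r 0.08048434440815536 ang -29.60768140383745
181 top z 0.12619188540418697 c [0.5498 0.0177] ext [0.0352 0.0428] r 0.07770683556493188 ang 40.77112208280521
```

View pics/c7.png

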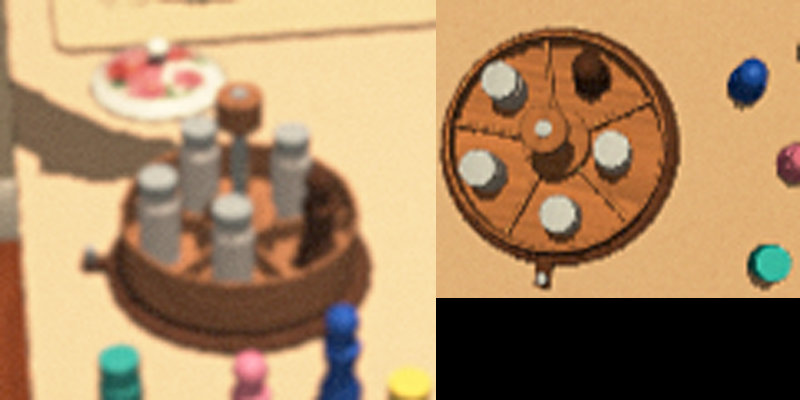

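The jar now stands upright in its bay: lid z 126 mm, radius 62 mm, bearing -103°. The other jars and the mill are standing, and the mill's bearing is -29.6°. The pin is at 171.5°, so I need a turn of about -159°. I move over the knob, pre-turning the wrist by +90°.

```bash
python3 -m pendant '[[[5,-20,0,0,0,10],[10,-50,0,0,0,20],[15,-80,0,0,0,30],[20,-110,0,0,0,40],[25,-140,0,0,0,50],[30,-170,0,0,0,60],[37,-195,0,0,0,70],[37,-195,0,0,0,80],[37,-195,0,0,0,90],[37,-195,0,0,0,90]]]' -1
python3 - <<'E'
from j import *
o=get_obs();print(o["tool_pos"],o["orientation"],o["joint_pos"])
w=snapshot("wrist");T=np.eye(4);T[:3,:3]=Ro.from_euler('xyz',o["orientation"],degrees=True).as_matrix();T[:3,3]=o["tool_pos"]
w["pose"]=T@w["tool_from_camera"];W=cloud(w).reshape(-1,3);r=np.hypot(W[:,0]-.491,W[:,1]+.033)
k=W[(r<.04)&(W[:,2]>.198)&(W[:,2]<.215)];print("knob",len(k),(k.min(0)+k.max(0))/2)
E
```

```text
clock: 20.52
tool_pos: [0.4905, -0.0347, 0.3027]
orientation: [-180.0, 0.0, -102.9]
force: [-0.4, 0.3, -0.4]
opening: 0.087
[ 0.4905 -0.0347  0.3027] [-179.9809    0.0084 -102.8803] [ 18.917   -0.3088 -10.8228   0.003  -79.4653  58.2022]
knob 1210 [ 0.4922 -0.0288  0.2035]
```

```bash
python3 -m pendant '[[[1,2,-50,0,0,0],[1,2,-95,0,0,0],[1,2,-130,0,0,0],[1,2,-150,0,0,0],[1,2,-160,0,0,0],[1,2,-160,0,0,0]]]'
python3 -m pendant '[[[0,0,0,0,0,0],[0,0,0,0,0,0],[0,0,0,0,0,0],[0,0,0,0,0,0],[0,0,0,0,0,0],[0,0,0,0,0,0],[0,0,0,0,0,0],[0,0,0,0,0,0]]]' 1
```

```text
clock: 21.32
tool_pos: [0.4917, -0.0315, 0.1424]
orientation: [180.0, -0.0, -102.8]
force: [0.3, -0.3, 0.4]
opening: 0.0876
clock: 22.32
tool_pos: [0.4922, -0.0303, 0.1426]
orientation: [-180.0, 0.1, -102.7]
force: [-0.5, 5.1, 0.6]
opening: 0.0454
```

The knob is gripped at 45.4 mm. I turn slowly, at most 6° per row.

```bash
python3 -m pendant '[[[0,1,0,0,0,-2],[0,1,0,0,0,-6],[0,1,0,0,0,-11],[0,1,0,0,0,-17],[0,1,0,0,0,-23],[0,1,0,0,0,-29],[0,1,0,0,0,-35],[0,1,0,0,0,-41],[0,1,0,0,0,-47],[0,1,0,0,0,-53]]]'
python3 -m pendant '[[[0,0,0,0,0,-6],[0,0,0,0,0,-12],[0,0,0,0,0,-18],[0,0,0,0,0,-24],[0,0,0,0,0,-30],[0,0,0,0,0,-36],[0,0,0,0,0,-42],[0,0,0,0,0,-48],[0,0,0,0,0,-52],[0,0,0,0,0,-53]]]'
sed -i 's/P\[:,2\]<.16)&(r>.04)/P[:,2]<.15)\&(r>.04)/' look.py; python3 look.py
```

```text
clock: 23.58
tool_pos: [0.4912, -0.0314, 0.1425]
orientation: [-179.9, -0.1, -156.0]
force: [-2.6, -4.7, 1.7]
opening: 0.0454
clock: 24.82
tool_pos: [0.4898, -0.0314, 0.1425]
orientation: [-179.8, -0.1, 151.2]
force: [-7.6, -1.8, 6.7]
opening: 0.0453
[ 0.4898 -0.0313  0.1425]
155 top z 0.1410678741265965 c [ 0.4341 -0.0894] ext [0.0297 0.0285] r 0.08006876545114713 ang -135.24515061229124
106 top z 0.12687771484222388 c [ 0.4373 -0.0028] ext [0.0348 0.0402] r 0.061602954413206436 ang 150.66032608250015
195 top z 0.12763904056707906 c [ 0.5238 -0.1035] ext [0.0354 0.0404] r 0.07775170819103461 ang -65.04276184740355
86 top z 0.12448303596029406 c [ 0.5705 -0.0258] ext [0.0337 0.0435] r 0.0798477759172821 ang 5.1594052034851705
```

```bash
python3 -m pendant '[[[0,0,0,0,0,-2],[0,0,0,0,0,-7],[0,0,0,0,0,-13],[0,0,0,0,0,-19],[0,0,0,0,0,-25],[0,0,0,0,0,-31],[0,0,0,0,0,-37],[0,0,0,0,0,-43],[0,0,0,0,0,-49],[0,0,0,0,0,-53]]]'
python3 -m pendant '[[[0,0,0,0,0,-0.5],[0,0,0,0,0,-0.5],[0,0,0,0,0,-0.5],[0,0,0,0,0,-0.5],[0,0,0,0,0,-0.5],[0,0,0,0,0,-0.5]]]'
python3 look.py
python3 - <<'E'
from j import *
s=snapshot("side");t=snapshot("top")
a=s["pixels"][130:260,170:300];b=t["pixels"][140:260,185:325]
a=cv2.resize(a,(400,400),interpolation=2);b=cv2.resize(b,(400,343),interpolation=2);c=np.zeros((400,800,3),np.uint8);c[:,:400]=a;c[:343,400:]=b
cv2.imwrite("pics/c8.png",c[:,:,::-1])
S=cloud(s)
for v in range(150,186,3): print(v,(S[v,240:254:3]*1000).astype(int).tolist())
E
```

```text
clock: 26.18
tool_pos: [0.4891, -0.0303, 0.1425]
orientation: [-179.7, -0.0, 98.1]
force: [-11.6, 6.2, 11.5]
opening: 0.0455
clock: 26.92
tool_pos: [0.4891, -0.0302, 0.1425]
orientation: [-179.8, -0.0, 97.7]
force: [-12.3, 6.7, 10.7]
opening: 0.0455
[ 0.4891 -0.0303  0.1425]
110 top z 0.1262081668896769 c [ 0.5436 -0.0912] ext [0.0348 0.046 ] r 0.07841714608933245 ang -47.873931574519396
88 top z 0.12613014828370703 c [ 0.5613 -0.0018] ext [0.0341 0.0392] r 0.07688004635236184 ang 23.91197601778095
196 top z 0.1267343798161975 c [ 0.4533 -0.1012] ext [0.0352 0.0448] r 0.077956342495004 ang -118.91331700940682
146 top z 0.14184941583452754 c [ 0.4129 -0.0202] ext [0.0262 0.0305] r 0.07918541357117455 ang 170.71073112043032
48 top z 0.1241611678478474 c [0.4777 0.0279] ext [0.0209 0.0414] r 0.06230961183492054 ang 102.29357569795636
150 [[468, -57, 282], [475, -80, 295], [484, -83, 297], [495, -74, 290], [503, -79, 292]]
153 [[474, -13, 244], [474, -83, 286], [484, -81, 285], [494, -80, 283], [503, -84, 285]]
156 [[467, -65, 265], [473, -95, 283], [481, -102, 286], [491, -98, 283], [501, -98, 282]]
159 [[460, -115, 286], [470, -113, 283], [479, -115, 284], [488, -117, 284], [497, -124, 288]]
162 [[463, -96, 262], [468, -130, 283], [477, -131, 283], [487, -129, 281], [496, -126, 278]]
165 [[463, -91, 248], [467, -132, 274], [478, -125, 269], [487, -126, 268], [497, -122, 264]]
168 [[469, -43, 205], [469, -124, 258], [478, -125, 257], [487, -124, 256], [497, -121, 253]]
171 [[469, -47, 195], [469, -123, 245], [478, -123, 245], [495, -73, 210], [509, -44, 190]]
174 [[470, -40, 179], [479, -43, 180], [486, -69, 197], [496, -64, 192], [510, -43, 177]]
177 [[478, 27, 120], [479, -44, 168], [486, -67, 183], [496, -68, 183], [547, 192, 2]]
180 [[476, 13, 117], [487, 16, 114], [490, -36, 150], [518, 82, 66], [528, 75, 69]]
183 [[477, 16, 102], [488, 21, 97], [490, -37, 138], [518, 78, 55], [529, 76, 55]]
```

View pics/c8.png

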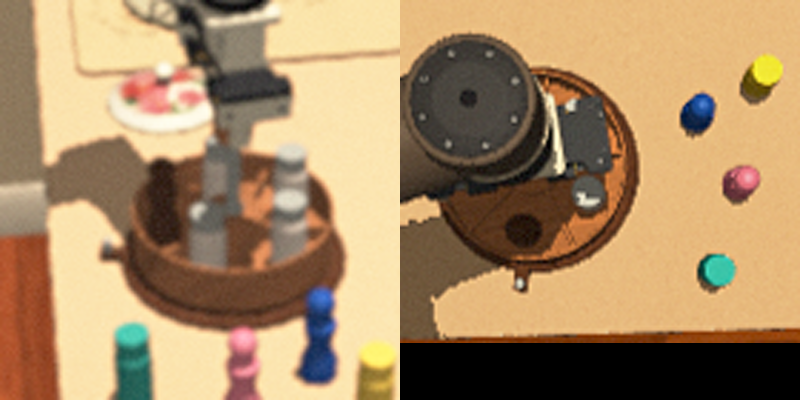

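The mill (160,200 in the side crop) stands in line with the pin at bearing 170.7° against 171.5°, about 1 mm sideways. All jars are upright and the knob is held at 45.5 mm. Handing in.

```bash
python3 -c "
from plant import *
o=get_obs();print(o['clock'],o['opening'],o['qvel'],o['force'])
print(close_job())"
```

```text
27.125 0.04533832169778005 [ 0.03375636  0.05344178  0.00547348 -0.00252108 -0.01044712 -0.06136517] [-12.81394983   6.13683055  11.27934146]
the job is handed in; nothing more can be done
None
```

The tipped jar stands upright in its bay, the pepper mill is at the front in line with the pin, and the knob is still gripped. I handed the job in at 27.1 s; no verdict was reported.

**How it went:** My first grip on the jar and two pushes missed, with no contact force and nothing moved. The real fingertips sit about 36 mm short of the reported TCP. After I allowed for that, a slow inward push stood the jar up. I then gripped the knob and turned the carousel -159.5°.

**Last checks before handing in:**
- **Tipped jar:** lid at about 124 mm, 62 mm from the axis, upright.
- **Pepper mill:** bearing 170.7° against the pin's 171.5°, about 1 mm off sideways.
- **Other jars:** all three standing, with lid heights of about 126 mm.
- **Grip:** opening 45.3 mm on the 46 mm knob, arm at rest.
- **Bystanders:** I did not re-measure the canister, lid or phone, but the arm went nowhere near the canister or phone. The lid looked unmoved in the last picture.

**What disagreed:**
- **Reported TCP against the real fingertips:** because of the 36 mm mismatch I set the grip height between the two. The grasp point is about 26 mm from the knob centre by the reported TCP, or about 10 mm by the camera. Both are inside the 45 mm limit.
- **Side load on the gripped knob:** about 14 N sideways and 11 N upward remained from a small centring error.

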